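# Set and lock the spray-air pressure knob

### The job

Set the spray-gun air pressure for the next coat: turn the big black knob on the sloping blue control box clockwise until its white pointer line points straight at the orange marker on the dial, and only then push the knob straight in until it is fully home, so that it locks at that setting. Leave the paint tin, thinner bottle and tape roll where they are.

Things in the scene. Friction and masses are not known exactly. Their poses are not given: they have to be found in the camera images.
- console: Stand of the control box, fixed; origin mid-underside of its 200 mm square base plate, x away from the operator, z up. Carries a blue box (190 mm up the slope, 240 wide, 45 thick) whose face slopes 30 deg: its normal leans 30 deg from vertical to the console's -x. White dial (radius 80 mm, 12 ticks) centred on the face round the knob; nothing but the knob stands over 6 mm above the face.
- knob (a joint): Turning angle of the knob about the face's normal, rad, -0.1 to 4.8. 0: pointer straight down the slope (to console -x); grows clockwise seen facing the panel. Stiff (about 0.12 N m), stays where left. Starts backed off near 0; the turn needed is about 1.7 to 3.6 rad, more than one grasp.
- push (a joint): How far the knob is pushed in along its axis, m: 0 out (free to set, as at the start) to 0.008 fully home against a hard stop. Stiff: moves only when pushed with more than about 9 N and stays where it is left.
- marker (a joint): Angle of the orange marker round the dial, rad, same zero and direction as the knob's angle: the pointer is at the marker when the two angles are equal. Not moved by touch.
- knob_top (a point): Centre of the knob's top, on its axis. Black bar grip 72 mm long (x), 22 mm wide (y, the width to grip), 37 mm deep below this point, over a round skirt of radius 22 mm reaching 42 mm below it. Axes turn with the knob: x along the bar to the pointer, z out of the panel. The top stands 54 mm above the face with the knob out, 46 mm pushed home.
- pointer (a point): Outer end of the white pointer line, on the top edge of the bar's pointer end, 36 mm from the knob's axis; the white line runs from the centre to here and down the bar's end face.
- mark (a point): Inner end of the orange marker (30 x 12 mm, 6 mm above the panel's face), 47 mm from the knob's axis; x points radially outward, z out of the panel.
- tin: Steel paint tin with red band, radius 50 mm, 120 mm high, origin in the middle of its underside; bystander.
- thinner: White thinner bottle with red cap, radius 34 mm, 170 mm high, origin in the middle of its underside; bystander.
- tape: Yellow masking-tape roll lying flat, radius 50 mm, 25 mm high, origin in the middle of its underside; bystander.

How it is judged:
By the outcome, as a careful person would: the job done as asked, in the order asked, and still so for the second after the job is handed in, with the robot touching nothing.
It also fails if it takes over 67 s, if anything falls off the work surface, if the arm or the gripper's body presses on something with over 40 N, if the wrist force passes 120 N, or if a joint passes its speed limit or range.

### The arm

A 6-joint arm with a two-finger parallel gripper is mounted at the origin on the work surface. World frame = base frame: x ahead of the robot, y to its left, z up, the work surface at z = 0. Lengths are in mm, angles in rad, forces in N, time in s.
With the tool pointing down it reaches from about 350 to 875 mm from the base axis. Payload 4.2 kg.
Tool frame: the origin (TCP) lies midway between the tips of the shut fingers; the grasp point (between the pads) lies 19 mm behind it; z points along the fingers, y is the line along which they close (so a half turn about z gives the same grasp; the last joint's range is limited). The gripper opens to 85 mm and grips with 20 to 120 N. Pads are 22 mm wide; open, the fingers measure 114 mm over their backs; the gripper's body (76 mm by 85 mm) begins 54 mm behind the grasp point. The pads swing forward as they close: fully open they stand 13 mm farther back than shut.
Start: joints at [-1.046, 0.385, 0.008, 0, -1.194, -0.259], TCP at [164.192, -603.026, 231.312] pointing down, gripper open.
Joint ranges: [-3.14, 3.14], [-1.21, 2.06], [-1.07, 1.41], [-3.16, 2.05], [-2.99, -0.16], [-3.1, 3.1]. Speed limits (rad/s): [2.79, 2.79, 3.14, 3.14, 3.14, 3.14].

### API

Orientations are given as a unit quaternion [x, y, z, w].
In Python, from bench import read_state, get_image, job_done gives the robot as it stands.
- The arm moves only by the shell command python3 -m jog 'ROWS'. ROWS is JSON, a list of rows, each a list of 3 entries, a list of its own where there are three numbers: the shift along the world's x, y, z scaled (see below), then the turn, a rotation vector about the world's x, y, z scaled (see below), then the gripper's target within -1 to 1 (shut at 1, half-way at 0, fully open at -1). In form: [[[x, y, z], [wx, wy, wz], claw], ...]. A call has 1 to 20 rows; each row is the pose to reach, as a shift and turn from the pose commanded when the call began; what a row does not reach only later rows make up. The controller multiplies each number of a shift by 10 cm and each number of a turn by 120 degrees. A row lasts 1/10 s, in which the tool goes at most 50 mm and 8.59 degrees, less where a joint would pass 70% of its speed; a pose out of reach is approached as far as the arm can. A call with a number of a shift or a turn outside -1 to 1 is refused whole. A call with a gripper value outside its range is refused whole. The fingers move at their own pace and stop on an object; the grip force is fixed at half the most. Time passes only in rows, so rows that repeat a pose let the fingers close. It gives the time, the measured TCP pose, the force, the opening and the grip force at its end, in the units of the state.
- read_state(): the state, without advancing time (a new reading comes with each control period).
- get_image(name): name is "scene" or "side" or "wrist"; returns a dict with "frame" (480x640x3 uint8, red, green, blue), "range_z" (480x640 float32, mm along the optical axis (not along the pixel's ray), 0 where there is no reading), "fx", "fy", "cx", "cy" (pixels), "distortion" ([k1, k2, p1, p2, k3] as OpenCV has them; the pictures are not rectified), "R" (3x3) and "t" (3): a world point X has camera coordinates R X + t. Camera axes: x right, y down, z forward; pixel columns grow to the right and rows downward; lengths in mm; the calibration is good to about 2 mm. A picture is of the moment at which its call begins.
- job_done(): hands the job in; it is judged then, once.
The state is a dict: "clock": time; "joints": joint angles; "joint_vel": joint speeds; "joint_efforts": joint torques, N m; "position": TCP position; "ee_rot": TCP orientation; "contact_force": force on the tool from outside, world axes, zero at the start; "wrist_torque": the same for the moment, N m; "gripper_width": finger opening in mm; "grasp_force": force on a finger pad.
Only numpy, scipy, OpenCV 4.12 (cv2) and the standard library are available. Lean on these libraries where they do the work, as an engineer would, in place of code of your own. Each camera call takes 0.05 s, during which the arm holds its last target. There are 200 camera calls.

## Working session

There is one attempt and no reset: what is moved stays moved. The work goes in short steps, Python scripts to look and compute and a shell command to move; the robot and the scene stay as the last step left them, time stands still between calls to the robot, and variables do not carry over. Pictures are saved under pics/ and viewed, at most 10 in all, crops included, and the job is handed in when it is done.

```bash
mkdir -p pics; ls; python3 - <<'E'
from bench import *
import cv2,numpy as np
s=read_state();print(s)
for n in("scene","side"):
    im=get_image(n);np.save(f"pics/{n}.npy",im,allow_pickle=True);cv2.imwrite(f"pics/{n}0.png",im["frame"][:,:,::-1])
    print(n,im["R"],im["t"],im["fx"],im["cx"],im["distortion"],(im["range_z"]>0).mean())
E
```

```text
pics
{'clock': 0.0, 'joints': array([-1.04637487e+00,  3.85540961e-01,  6.58564480e-03, -4.97794371e-04,
       -1.19400853e+00, -2.58553736e-01]), 'joint_vel': array([ 0.00043125, -0.00131932,  0.00026441, -0.00117824, -0.00021414,
       -0.00032355]), 'joint_efforts': array([-9.57484008e-04, -3.92290521e+01,  1.88405210e+01,  4.18633237e+00,
       -4.65627600e-03, -2.01936942e-06]), 'position': array([ 164.0420989 , -602.46030623,  230.2154641 ]), 'ee_rot': array([-1.32451585e-01,  9.91188857e-01,  1.09003622e-03, -1.99688398e-04]), 'contact_force': array([ 0.46675906, -0.1613781 ,  0.46983673]), 'wrist_torque': array([-0.01884182, -0.02019752, -0.04785696]), 'grasp_force': 0.0, 'gripper_width': 85.90991648061078}
scene [[-0.04728612  0.99883169  0.00996376]
 [ 0.84980477  0.04546939 -0.52513273]
 [-0.52497226 -0.01636424 -0.85096201]] [ -68.31041405 -392.01239648 1315.93181425] 463.86527111318344 314.71643180570027 [0.00477116 0.         0.         0.         0.        ] 0.9960970052083333
side [[-0.85518444 -0.51810922  0.01491331]
 [-0.25039595  0.38776608 -0.88709601]
 [ 0.45382975 -0.76236494 -0.46134397]] [ 509.92088513  217.87672628 1282.88734472] 558.2343655862278 319.88338601084854 [0.00626161 0.         0.         0.         0.        ] 0.99609375
```

View pics/scene0.png

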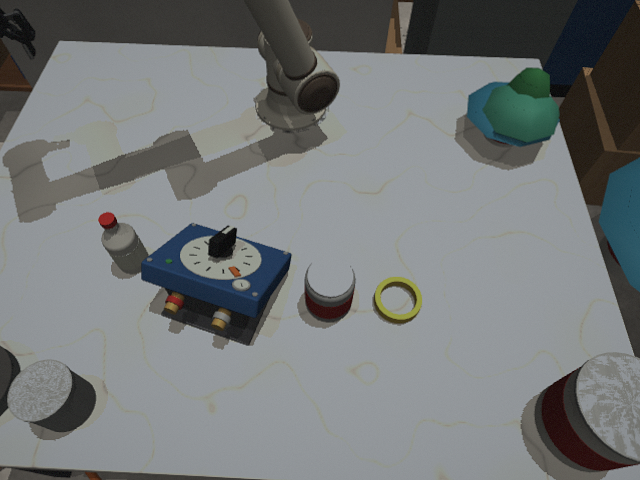

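View pics/side0.png

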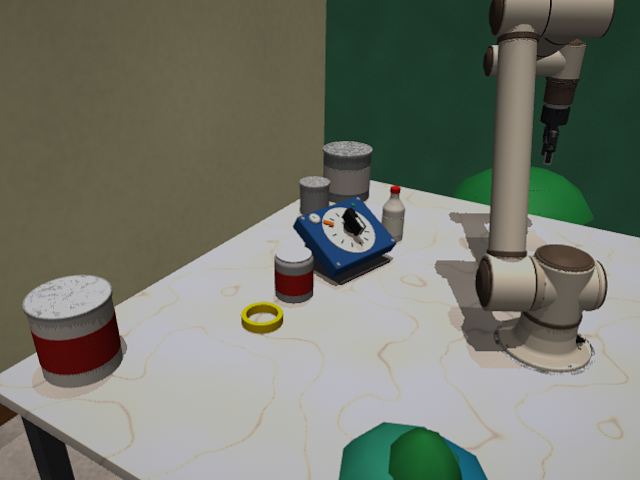

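The scene view shows the knob at (224,243), the marker at (235,272) and the dial centred near (221,258). The tin is at (330,290), the tape at (398,300) and the bottle at (122,245). In the side view the knob is at (352,222) and the marker at (328,223).

```bash
cat > h.py <<'E'
import cv2,numpy as np
from bench import *
from scipy.spatial.transform import Rotation as Ro
def cam(im): return np.array([[im["fx"],0,im["cx"]],[0,im["fy"],im["cy"]],[0,0,1.]])
def rays(im,uv):
    n=cv2.undistortPoints(np.float64(uv).reshape(-1,1,2),cam(im),im["distortion"])[:,0]
    return np.c_[n,np.ones(len(n))]
def world(im,uv):
    uv=np.asarray(uv);z=im["range_z"][uv[:,1].astype(int),uv[:,0].astype(int)]
    return (rays(im,uv)*z[:,None]-im["t"])@im["R"]
def onplane(im,uv,p,n):
    d=rays(im,uv)@im["R"];c=-im["R"].T@im["t"]
    return c+d*(((p-c)@n)/(d@n))[:,None]
def fitplane(P):
    for _ in range(6):
        c=P.mean(0);n=np.linalg.svd(P-c,full_matrices=False)[2][2];r=abs((P-c)@n);P=P[r<max(2,2*np.median(r))]
    return c,n*np.sign(n[2]),r.std()
def proj(im,P): return cv2.projectPoints(np.float64(P).reshape(-1,3),cv2.Rodrigues(im["R"])[0],im["t"],cam(im),np.float64(im["distortion"]))[0][:,0]
E
python3 - <<'E'
from h import *
for n,(x0,y0,x1,y1) in dict(scene=(135,218,297,320),side=(290,195,400,285)).items():
    im=np.load(f"pics/{n}.npy",allow_pickle=True).item()
    hsv=cv2.cvtColor(im["frame"],cv2.COLOR_RGB2HSV)
    roi=np.zeros((480,640),np.uint8);roi[y0:y1,x0:x1]=255
    blue=cv2.inRange(hsv,(100,120,40),(125,255,255))&roi
    white=cv2.inRange(hsv,(0,0,140),(179,70,255))&roi
    k,l,st,ce=cv2.connectedComponentsWithStats(white)
    C=[800 and i for i in range(1,k)]
    target={'scene':(205,262),'side':(340,235)}[n]
    i=min([i for i in C if st[i,4]>60],key=lambda i:np.hypot(*(ce[i]-target)))
    m=(l==i); uv=np.argwhere(cv2.erode(m.astype(np.uint8),np.ones((3,3))))[:,::-1]
    c,nn,sd=fitplane(world(im,uv))
    hull=cv2.convexHull(np.argwhere(m)[:,::-1].astype(np.int32))
    e=cv2.fitEllipse(hull)
    hp=onplane(im,hull[:,0],c,nn)
    # circle fit in plane
    u=np.cross(nn,[0,0,1]);u/=np.linalg.norm(u);v=np.cross(nn,u)
    q=np.c_[(hp-c)@u,(hp-c)@v];s=np.linalg.lstsq(np.c_[2*q,np.ones(len(q))],(q**2).sum(1),rcond=None)[0]
    ctr=c+s[0]*u+s[1]*v
    print(n,st[i],"n",nn,"tilt",np.degrees(np.arccos(nn[2])),"yaw",np.degrees(np.arctan2(-nn[1],-nn[0])),"ctr",ctr,"r",np.sqrt(s[2]+s[0]**2+s[1]**2),sd)
    org=cv2.inRange(hsv,(5,150,120),(16,255,255))&roi
    o=np.argwhere(org)[:,::-1]; k2,l2,s2,c2=cv2.connectedComponentsWithStats(org);print(s2[1:],c2[1:])
    up=np.array([0,0,1])-nn[2]*nn; up/=np.linalg.norm(up); down=-up; cw=np.cross(down,nn) # cw seen from +n: rotate by -n
    for j in range(1,k2):
        if s2[j,4]>15:
            w=onplane(im,c2[j:j+1],ctr+6*nn,nn)[0]-ctr; print("mark",c2[j],np.hypot(w@down,w@cw),np.arctan2(w@cw,w@down))
    # knob-top points: above plane by >40
    ys,xs=np.nonzero(roi);U=np.c_[xs,ys];W=world(im,U);h=(W-ctr)@nn;rad=np.linalg.norm(W-ctr-h[:,None]*nn,axis=1)
    t=(abs(h-54)<4)&(rad<45);T=W[t]-ctr;print("top",t.sum(),h[t].mean(),"mean",(T@down).mean(),(T@cw).mean(), "brightness",)
    kt=im["frame"][U[t][:,1],U[t][:,0]].max(1);wp=T[kt>110]
    if len(wp):print("white",len(wp),wp.mean(0)@down,wp.mean(0)@cw)
E
```

```text
scene [ 180  236   81   43 1736] n [-0.48234208  0.13998451  0.86472565] tilt 30.148606773023744 yaw -16.183697124879433 ctr [564.14303329 -94.26380227 107.09222607] r 78.73552683543153 0.4693613221857918
[[230 267  10   9  48]
 [174 296   1   1   1]
 [176 297   1   1   1]
 [178 298   1   1   1]] [[234.25       270.66666667]
 [174.         296.        ]
 [176.         297.        ]
 [178.         298.        ]]
mark [234.25       270.66666667] 65.26538026278858 2.3003029650381026
top 219 51.96979702896676 mean -3.828931824004034 1.1556752300552635 brightness
white 34 18.332460863267055 1.5361181776319643
side [ 322  207   53   45 1135] n [-0.48414329  0.13589581  0.86437122] tilt 30.189015642611338 yaw -15.679078248844357 ctr [562.92790418 -96.1807601  111.20198597] r 79.83853287953161 0.6809915581182322
[[324 220  10   6  29]] [[328.34482759 222.51724138]]
mark [328.34482759 222.51724138] 63.01367229329733 2.211828246990748
top 128 52.68803085821885 mean 1.0709819592073662 4.002295796937474 brightness
white 33 17.30036181766772 3.453339758335547
```

```bash
R='[[[0.12,0.22,0.02],[0,0,0.05],-1],[[0.25,0.45,0.05],[0,0,0.11],-1],[[0.38,0.67,0.07],[0,0,0.16],-1],[[0.5,0.89,0.09],[0,0,0.21],-1],[[0.5,0.89,0.09],[0,0,0.21],-1]]'
python3 -m jog '[[[0.12,0.22,0.02],[0,0,0.05],-1],[[0.25,0.45,0.05],[0,0,0.11],-1],[[0.38,0.67,0.07],[0,0,0.16],-1],[[0.5,0.89,0.09],[0,0,0.21],-1],[[0.5,0.89,0.09],[0,0,0.21],-1]]'
python3 -c "from bench import *;s=read_state();print(s['joints'],s['position'])"
```

```text
clock: 0.6
position: [215.1, -512.0, 240.6]
ee_rot: [-0.347, 0.938, 0.0, 0.0]
contact_force: [-0.3, -1.0, 1.0]
gripper_width: 85.6
grasp_force: 0.0
[-8.81592720e-01  2.59857624e-01 -1.50095522e-01 -7.13099296e-04
 -1.16103160e+00  2.03908668e-02] [ 215.06838301 -511.98804059  240.61463831]
```

```bash
python3 -m jog '[[[0.25,0.45,0.05],[0,0,0.07],-1],[[0.38,0.67,0.07],[0,0,0.14],-1],[[0.5,0.89,0.09],[0,0,0.21],-1]]' >/dev/null
python3 -m jog '[[[0.25,0.45,0.05],[0,0,0.07],-1],[[0.38,0.67,0.07],[0,0,0.14],-1],[[0.5,0.89,0.09],[0,0,0.21],-1]]' >/dev/null
python3 -m jog '[[[0.25,0.45,0.05],[0,0,0.07],-1],[[0.38,0.67,0.07],[0,0,0.14],-1],[[0.5,0.89,0.09],[0,0,0.21],-1]]' >/dev/null
python3 -m jog '[[[0.25,0.45,0.05],[0,0,0.07],-1],[[0.38,0.67,0.07],[0,0,0.14],-1],[[0.5,0.89,0.09],[0,0,0.21],-1]]' >/dev/null
python3 -m jog '[[[0.25,0.45,0.05],[0,0,0.07],-1],[[0.38,0.67,0.07],[0,0,0.14],-1],[[0.5,0.89,0.09],[0,0,0.21],-1],[[0.5,0.89,0.09],[0,0,0.21],-1]]'
cat >> h.py <<'E'
def step(pos,th,n=np.array([-.4833,.138,.8645])):
    """jog shift & turn to TCP pos with tool z=-n, tool y = across the bar at knob angle th"""
    n=n/np.linalg.norm(n);up=np.array([0,0,1])-n[2]*n;up/=np.linalg.norm(up);down=-up;cw=np.cross(down,n)
    bar=np.cos(th)*down+np.sin(th)*cw; z=-n; y=np.cross(n,bar); y=y  # ccw normal of the bar
    T=np.c_[np.cross(y,z),y,z]; s=read_state();C=Ro.from_quat(s["ee_rot"])
    w=[(Ro.from_matrix(T@S)*C.inv()).as_rotvec() for S in (np.eye(3),np.diag([-1,-1,1]))]
    print("shift",(np.array(pos)-s["position"])/100,"turn",np.round(np.degrees(w[0])/120,3),"flip",np.round(np.degrees(w[1])/120,3),"j",s["joints"].round(2))
E
python3 -c "
from h import *
c=np.array([563.5,-95,109]);n=np.array([-.4833,.138,.8645]);step(c+200*n,0)"
```

```text
clock: 2.2
position: [465.6, -67.4, 285.0]
ee_rot: [0.993, -0.117, -0.0, -0.0]
contact_force: [0.5, -0.7, -0.0]
gripper_width: 85.4
grasp_force: 0.0
shift [ 0.01195036 -0.00013877 -0.03098098] turn [-0.064 -0.243 -0.021] flip [-0.373  0.097  1.428] j [ 0.2   0.08 -0.26 -0.   -1.23  1.13]
```

```bash
python3 -m jog '[[[0,0,0],[-0.016,-0.06,-0.005],-1],[[0,0,-0.01],[-0.032,-0.12,-0.01],-1],[[0.01,0,-0.02],[-0.048,-0.18,-0.016],-1],[[0.01,0,-0.03],[-0.064,-0.243,-0.021],-1],[[0.01,0,-0.03],[-0.064,-0.243,-0.021],-1],[[0.01,0,-0.03],[-0.064,-0.243,-0.021],-1]]'
python3 - <<'E'
from h import *
im=get_image("wrist");np.save("pics/w1.npy",im,allow_pickle=True);cv2.imwrite("pics/w1.png",im["frame"][:,:,::-1])
print(proj(im,[563.5,-95,109]))
c=np.array([563.5,-95,109]);n=np.array([-.4833,.138,.8645]);step(c+200*n,0)
E
```

```text
clock: 2.8
position: [464.1, -70.1, 281.9]
ee_rot: [0.956, -0.136, 0.257, 0.036]
contact_force: [0.6, 0.4, 0.8]
gripper_width: 85.3
grasp_force: 0.0
[[318.68394126 202.81057374]]
shift [ 0.00791426  0.01990449 -0.0177347 ] turn [-0.001  0.001  0.002] flip [ 0.724 -0.207 -1.294] j [ 0.34 -0.18 -0.8   0.56 -0.58  0.52]
```

View pics/w1.png

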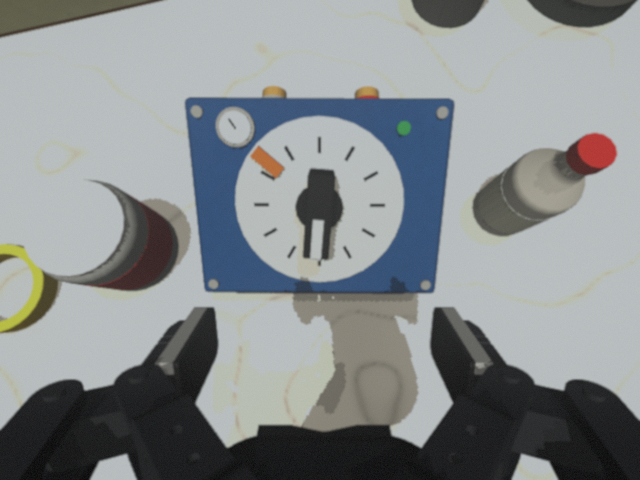

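The wrist view shows the dial centred at (319,200), the knob with its white pointer running down to (317,258), and the orange marker at (268,162). I'll refine the geometry from this view.

```bash
cat > meas.py <<'E'
from h import *
import sys
def meas(im,hp=54,near=None):
    f=im["frame"];hsv=cv2.cvtColor(f,cv2.COLOR_RGB2HSV)
    white=cv2.inRange(hsv,(0,0,150),(179,50,255));k,l,st,ce=cv2.connectedComponentsWithStats(white)
    p=near if near is not None else (319,200)
    i=min([i for i in range(1,k) if st[i,4]>4000],key=lambda i:np.hypot(*(ce[i]-p)))
    m=(l==i).astype(np.uint8);uv=np.argwhere(cv2.erode(m,np.ones((5,5))))[:,::-1]
    c,n,sd=fitplane(world(im,uv))
    hull=cv2.convexHull(np.argwhere(m)[:,::-1].astype(np.int32))[:,0]
    up=np.array([0,0,1])-n[2]*n;up/=np.linalg.norm(up);d=-up;cw=np.cross(d,n)
    hpn=onplane(im,hull,c,n)-c;q=np.c_[hpn@d,hpn@cw]
    s=np.linalg.lstsq(np.c_[2*q,np.ones(len(q))],(q**2).sum(1),rcond=None)[0]
    ctr=c+s[0]*d+s[1]*cw;r=np.sqrt(s[2]+s[0]**2+s[1]**2)
    print("ctr",ctr.round(1),"n",n.round(4),"yaw",np.degrees(np.arctan2(-n[1],-n[0])).round(2),"r",r.round(1),"sd",sd.round(2))
    pl=lambda uv,h:(lambda w:np.c_[w@d,w@cw])(onplane(im,uv,ctr+h*n,n)-ctr)
    o=cv2.inRange(hsv,(5,150,100),(16,255,255));a=pl(np.argwhere(o)[:,::-1],6)
    a=a[(abs(np.hypot(*a.T)-62)<20)];mm=a.mean(0);print("mark",len(a),mm.round(1),np.hypot(*mm).round(1),"ang",np.arctan2(mm[1],mm[0]).round(3))
    W=pl(np.argwhere(cv2.inRange(hsv,(0,0,110),(179,70,255)))[:,::-1],hp)
    dark=pl(np.argwhere(cv2.inRange(hsv,(0,0,0),(179,255,70)))[:,::-1],hp);dark=dark[np.hypot(*dark.T)<40]
    return ctr,n,d,cw,pl,hsv
if __name__=="__main__":
    im=np.load("pics/w1.npy",allow_pickle=True).item();ctr,n,d,cw,pl,hsv=meas(im)
    roi=np.zeros((480,640),np.uint8);roi[205:262,295:340]=255
    k,l,st,ce=cv2.connectedComponentsWithStats(cv2.inRange(hsv,(0,0,140),(179,60,255))&roi)
    for i in range(1,k):
        if st[i,4]>100:
            w=pl(np.argwhere(l==i)[:,::-1],54);print(st[i],ce[i],w.mean(0),"ang",np.arctan2(*w.mean(0)[::-1]))
    h=None
    U=np.argwhere(np.ones((140,100)))[:,::-1]+[270,140];Wd=world(im,U)-ctr;h=Wd@n;t=abs(h-54)<6
    if t.sum():
        q=np.c_[Wd[t]@d,Wd[t]@cw];print("top",t.sum(),h[t].mean(),q.min(0),q.max(0),cv2.minAreaRect(q.astype(np.float32)))
    print(proj(im,ctr),proj(im,ctr+54*n))
    step(ctr+(54+40)*n,0,n)
E
python3 meas.py
```

```text
ctr [562.1 -94.9 108.5] n [-0.4809  0.1431  0.865 ] yaw -16.57 r 79.9 sd 0.41
mark 356 [-40.2  46.8] 61.7 ang 2.281
[295 210  29  52 825] [308.31515152 240.4969697 ] [18.36268328  7.97738228] ang 0.40983449889843737
[321 222  19  40 253] [335.39920949 246.32411067] [ 23.30060379 -14.43726794] ang -0.554713373158928
top 2293 51.87801726855805 [-36.40827712 -12.71996984] [36.88562409 12.71666192] ((0.6497077941894531, 0.16970157623291016), (73.12091064453125, 22.044021606445312), 4.116159915924072)
[[318.98658417 204.36923958]] [[317.97731186 219.17795565]]
shift [ 0.50846707 -0.12045061 -0.93895842] turn [-0.001  0.001 -0.003] flip [-0.723  0.211  1.295] j [ 0.34 -0.18 -0.8   0.56 -0.58  0.52]
```

```bash
python3 -m jog '[[[0.15,-0.04,-0.28],[0,0,0],-1],[[0.3,-0.08,-0.56],[0,0,0],-1],[[0.45,-0.11,-0.84],[0,0.01,0.02],-1],[[0.51,-0.12,-0.94],[0.003,0.003,-0.02],-1],[[0.51,-0.12,-0.94],[0.01,0,-0.02],-1],[[0.51,-0.12,-0.94],[0.01,0,-0.02],-1]]'
python3 - <<'E'
from h import *
n=np.array([-.4809,.1405,.865]);n/=np.linalg.norm(n);c=np.array([562.3,-94.9,108.5])
step(c+94*n,0.05,n);step(c+27*n,0.05,n)
E
```

```text
clock: 3.45
position: [518.7, -83.2, 188.7]
ee_rot: [0.953, -0.16, 0.256, 0.032]
contact_force: [0.0, -0.6, -0.6]
gripper_width: 86.0
grasp_force: 0.0
shift [-0.01670457  0.01550558  0.01107693] turn [ 0.002 -0.002 -0.   ] flip [-0.718  0.213  1.298] j [ 0.04  0.04 -0.97  1.21 -0.18  0.03]
shift [ 0.30562254 -0.07866568 -0.56869631] turn [ 0.002 -0.002 -0.   ] flip [-0.718  0.213  1.298] j [ 0.04  0.04 -0.97  1.21 -0.18  0.03]
```

The approach is taking joint 5 towards its limit (-0.18 against -0.16). Before going in, I'll fit a kinematic model to the logged poses and choose a wrist branch.

```bash
cat > kin.py <<'E'
from h import *
from scipy.optimize import least_squares
r=lambda ax,a:Ro.from_euler(ax,a).as_matrix()
def fk(j,p,s4=-1):
    a,H,L1,L2,e,d,d2,LT,x2=p
    R=r('z',j[0]);P=R@[a,d,H];R=R@r('y',j[1]);P=P+R@[0,0,L1];R=R@r('y',-j[2]);P=P+R@[L2,0,e]
    R=R@r('x',s4*j[3])@r('y',-j[4]);P=P+R@[LT,d2,x2];R=R@r('x',-j[5])
    return P,R   # tool axes: x_local = tool z; fix the rest with a constant
K=None
def tool(R): # constant map: tool z = local x, tool y = local -y or so (found from the start pose)
    return R@M
D=[([-1.04637487,.385540961,.00658564,-.000497794,-1.19400853,-.258553736],[164.042,-602.46,230.215],[-.132451585,.991188857,.001090036,-.000199688]),
([-.88159272,.259857624,-.150095522,-.0007131,-1.1610316,.0203908668],[215.068,-511.988,240.615],[-.347,.938,0,0]),
([.20,.08,-.26,0,-1.23,1.13],[465.6,-67.4,285],[.993,-.117,0,0]),
([.34,-.18,-.8,.56,-.58,.52],[464.1,-70.1,281.9],[.956,-.136,.257,.036])]
s=np.load("pics/s3.npy",allow_pickle=True).item() if __import__("os").path.exists("pics/s3.npy") else read_state()
np.save("pics/s3.npy",s,allow_pickle=True)
D.append((s["joints"],s["position"],s["ee_rot"]))
p0=[0,300,400,400,0,-160,0,200,0]
M=fk(D[0][0],p0)[1].T@Ro.from_quat(D[0][2]).as_matrix();M=np.round(M)
best=min((least_squares(lambda p:np.concatenate([w*(fk(j,p,s4)[0]-x) for (j,x,q),w in zip(D,[1,1,.3,.3,1])]+[1e-3*(p-p0)]),p0) for s4 in(-1,)),key=lambda o:o.cost)
P=best.x
def IK(pos,T,seeds,lo=[-3.14,-1.21,-1.07,-3.16,-2.99,-3.1],hi=[3.14,2.06,1.41,2.05,-.16,3.1]):
    out=[]
    for s0 in seeds:
        o=least_squares(lambda j:np.r_[(fk(j,P)[0]-pos)/100,((fk(j,P)[1]@M)-T).ravel()],np.clip(s0,np.array(lo)+.01,np.array(hi)-.01),bounds=(lo,hi))
        if o.cost<1e-5 and not any(np.allclose(o.x,b,atol=.02) for b in out): out.append(o.x)
    return out
def target(th,n=np.array([-.4809,.1405,.865])):
    n=n/np.linalg.norm(n);up=np.array([0,0,1])-n[2]*n;up/=np.linalg.norm(up);d=-up;cw=np.cross(d,n)
    b=np.cos(th)*d+np.sin(th)*cw;y=np.cross(n,b);return np.c_[np.cross(y,-n),y,-n],n
E
python3 - <<'E'
from kin import *
print(M.tolist(),P.round(1))
for j,x,q in D: p,R=fk(j,P);print((p-x).round(1),np.degrees(Ro.from_matrix((R@M).T@Ro.from_quat(q).as_matrix()).magnitude()).round(2))
rng=np.random.default_rng(0)
c=np.array([562.3,-94.9,108.5])
seeds=[np.array([rng.uniform(-.6,.6),rng.uniform(-.5,1),rng.uniform(-1,1),j4,rng.uniform(-1.5,-.2),j6]) for j4 in(-3,-2,-1,0,1,2) for j6 in(-2.5,-1,0,1,2.5) for _ in range(2)]
for h in(200,94,27):
  for th in(0.05,0.05-np.pi,1.2,1.2-np.pi,2.28,2.28-np.pi):
    T,n=target(th);print(h,round(th,2),[o.round(2).tolist() for o in IK(c+h*n,T,seeds)])
E
```

```text
[[0.0, 0.0, 1.0], [-1.0, -0.0, 0.0], [0.0, -1.0, 0.0]] [   3.1  156.4  563.2  418.5    1.3   -0.9 -158.8  294.4    0. ]
[-0.   0.1 -0. ] 0.0
[ 0.1 -0.1 -0. ] 0.05
[ 0.6 -1.1  0.1] 0.36
[-0.4 -0.5  0.8] 0.76
[ 0. -0. -0.] 0.0
200 0.05 [[0.35, -0.17, -0.8, 0.57, -0.58, 0.47]]
200 -3.09 [[0.35, -0.17, -0.8, 0.57, -0.58, -2.68]]
200 1.2 [[0.35, -0.17, -0.8, 0.57, -0.58, -0.68]]
200 -1.94 [[0.35, -0.17, -0.8, 0.57, -0.58, 2.46]]
200 2.28 [[0.35, -0.17, -0.8, 0.57, -0.58, -1.76]]
200 -0.86 [[0.35, -0.17, -0.8, 0.57, -0.58, 1.38]]
94 0.05 [[0.04, 0.04, -0.97, 1.23, -0.17, 0.01]]
94 -3.09 [[0.05, 0.04, -0.97, 1.19, -0.18, -3.1]]
94 1.2 [[0.04, 0.04, -0.97, 1.23, -0.17, -1.14]]
94 -1.94 [[0.04, 0.04, -0.97, 1.23, -0.17, 2.01]]
94 2.28 [[0.04, 0.04, -0.97, 1.23, -0.17, -2.22]]
94 -0.86 [[0.04, 0.04, -0.97, 1.23, -0.17, 0.93]]
27 0.05 []
27 -3.09 []
27 1.2 []
27 -1.94 []
27 2.28 []
27 -0.86 []
```

```bash
python3 - <<'E'
from kin import *
rng=np.random.default_rng(1)
c=np.array([562.3,-94.9,108.5]);lo=np.array([-3.14,-1.21,-1.07,-3.16,-2.99,-3.1]);hi=np.array([3.14,2.06,1.41,2.05,-.16,3.1])
S=[rng.uniform([-1.5,-1.2,-1.07,-3.16,-1.6,-3.1],hi) for _ in range(40)]
T,n=target(0.05)
for h in(94,70,50,35,27):
  print(h,"lim",[o.round(2).tolist() for o in IK(c+h*n,T,S)])
  print("   relaxed",[o.round(2).tolist() for o in IK(c+h*n,T,S[:25],[-3.2,-2,-2.5,-6.3,-3,-6.3],[3.2,2.5,2,6.3,0,6.3])][:6])
# tilt needed: least tool-axis tilt from -n at h=27..35, any roll
for h in(27,32):
  def f(j):
    p,R=fk(j,P);return np.r_[(p-(c+h*n))/2,(R@M)[:,2]+n]
  os=[least_squares(f,np.clip(s,lo+.01,hi-.01),bounds=(lo,hi)) for s in S]
  seen=[]
  for o in sorted(os,key=lambda o:o.cost)[:12]:
    z=(fk(o.x,P)[1]@M)[:,2];print(h,o.cost.round(4),np.degrees(np.arccos(-z@n)).round(1),z.round(3),o.x.round(2))
E
```

```text
94 lim [[0.04, 0.04, -0.97, 1.23, -0.17, 0.01]]
   relaxed [[0.04, 0.04, -0.97, 1.23, -0.17, 0.01], [2.66, -1.73, -0.84, 0.53, -2.95, -0.93], [-2.94, -1.75, -0.39, -2.39, -2.79, 1.81], [2.66, -1.73, -0.84, -5.75, -2.95, -0.93], [2.66, -1.73, -0.84, 0.53, -2.95, 5.35]]
70 lim []
   relaxed [[2.68, -1.79, -0.86, 0.59, -2.98, -0.88], [-2.94, -1.8, -0.41, -2.44, -2.77, 1.76], [2.68, -1.79, -0.86, -5.69, -2.98, -0.88], [2.68, -1.79, -0.86, 0.59, -2.98, 5.4]]
50 lim []
   relaxed [[-2.94, -1.84, -0.42, -2.48, -2.75, 1.72]]
35 lim []
   relaxed [[-2.94, -1.87, -0.44, -2.51, -2.74, 1.68]]
27 lim []
   relaxed [[-2.94, -1.88, -0.44, -2.53, -2.73, 1.67]]
27 0.005 5.8 [ 0.394 -0.174 -0.903] [-0.04  0.2  -0.93  1.44 -0.16  2.73]
27 0.005 5.8 [ 0.394 -0.174 -0.903] [-0.04  0.2  -0.93  1.44 -0.16 -1.54]
27 0.005 5.8 [ 0.394 -0.174 -0.903] [-0.04  0.2  -0.93  1.44 -0.16 -0.17]
27 0.005 5.8 [ 0.394 -0.174 -0.903] [-0.04  0.2  -0.93  1.44 -0.16 -0.6 ]
27 0.005 5.8 [ 0.394 -0.174 -0.903] [-0.04  0.2  -0.93  1.44 -0.16 -0.14]
27 0.005 5.8 [ 0.394 -0.174 -0.903] [-0.04  0.2  -0.93  1.44 -0.16 -0.82]
27 
[... 640 characters left out ...]
 -0.94  1.38 -0.16  3.1 ]
32 0.0044 5.4 [ 0.399 -0.166 -0.902] [-0.02  0.18 -0.94  1.38 -0.16  2.7 ]
32 0.0044 5.4 [ 0.399 -0.166 -0.902] [-0.02  0.18 -0.94  1.38 -0.16  1.87]
32 0.0044 5.4 [ 0.399 -0.166 -0.902] [-0.02  0.18 -0.94  1.38 -0.16 -0.91]
32 0.0044 5.4 [ 0.399 -0.166 -0.902] [-0.02  0.18 -0.94  1.38 -0.16 -3.08]
32 0.0044 5.4 [ 0.399 -0.166 -0.902] [-0.02  0.18 -0.94  1.38 -0.16 -0.14]
32 0.0044 5.4 [ 0.399 -0.166 -0.902] [-0.02  0.18 -0.94  1.38 -0.16 -3.09]
32 0.0044 5.4 [ 0.399 -0.166 -0.902] [-0.02  0.18 -0.94  1.38 -0.16  3.  ]
32 0.0044 5.4 [ 0.399 -0.166 -0.902] [-0.02  0.18 -0.94  1.38 -0.16  2.59]
32 0.0044 5.4 [ 0.399 -0.166 -0.902] [-0.02  0.18 -0.94  1.38 -0.16 -0.6 ]
```

```bash
python3 - <<'E'
from kin import *
c=np.array([562.3,-94.9,108.5]);S=[np.array(s) for s in([0,.1,-.95,1.3,-.2,0],[0,.2,-.9,1,-.4,-2],[0,.2,-.9,1,-.4,2],[.1,.3,-.8,.6,-.5,0],[-.2,.3,-.8,1.8,-.5,-1],[-.2,.3,-.8,1.8,-.5,1])]
for h in (49,):
 for th in (.05,.4,.8,1.2,1.6,2.0,2.28):
  for flip in(0,np.pi):
   L=[]
   for a in range(-30,31,6):
    T,n=target(th-flip);y=T[:,1];T2=Ro.from_rotvec(np.radians(a)*y).as_matrix()@T
    o=IK(c+h*n+19*T2[:,2],T2,S,hi=[3.14,2.06,1.41,2.05,-.2,3.1])
    if o:L.append((a,o[0].round(2)[[3,4,5]].tolist()))
   print(th,"flip" if flip else "",L)
E
```

```text
0.05  [(-30, [-0.03, -0.9, 1.14]), (-24, [0.04, -0.75, 1.07]), (-18, [0.14, -0.59, 0.96]), (-12, [0.34, -0.41, 0.76])]
0.05 flip [(-30, [-2.82, -0.69, 1.41]), (-24, [-2.73, -0.43, 1.28]), (12, [0.34, -0.41, -2.38]), (18, [0.14, -0.59, -2.19]), (24, [0.04, -0.75, -2.08]), (30, [-0.03, -0.9, -2.0])]
0.4  [(-30, [-0.23, -0.88, 1.04]), (-24, [-0.15, -0.73, 0.95]), (-18, [-0.03, -0.57, 0.82]), (-12, [0.18, -0.39, 0.59])]
0.4 flip [(-18, [-3.12, -0.32, 1.29]), (12, [0.18, -0.39, -2.56]), (18, [-0.03, -0.57, -2.32]), (24, [-0.15, -0.73, -2.19]), (30, [-0.23, -0.88, -2.1])]
0.8  [(-30, [-0.45, -0.82, 0.93]), (-24, [-0.36, -0.67, 0.82]), (-18, [-0.22, -0.52, 0.64]), (-12, [0.05, -0.34, 0.34])]
0.8 flip [(12, [0.05, -0.34, -2.8]), (18, [-0.22, -0.52, -2.5]), (24, [-0.36, -0.67, -2.32]), (30, [-0.45, -0.82, -2.21])]
1.2  [(-30, [-0.69, -0.73, 0.84]), (-24, [-0.57, -0.59, 0.68]), (-18, [-0.38, -0.43, 0.45]), (-12, [-0.02, -0.24, 0.03]), (24, [1.96, -0.6, -1.89]), (30, [1.86, -0.74, -1.9])]
1.2 flip [(-30, [1.86, -0.74, 1.24]), (-24, [1.96, -0.6, 1.25]), (12, [-0.04, -0.25, -3.1]), (18, [-0.38, -
[... 489 characters left out ...]
(-30, [-1.28, -0.52, 0.78]), (-24, [-1.05, -0.35, 0.46]), (12, [1.28, -0.35, -2.06]), (18, [1.05, -0.5, -1.94]), (24, [0.92, -0.64, -1.88]), (30, [0.84, -0.77, -1.84])]
2.0 flip [(-30, [0.84, -0.77, 1.3]), (-24, [0.92, -0.64, 1.26]), (-18, [1.05, -0.5, 1.2]), (-12, [1.28, -0.35, 1.08]), (24, [-1.05, -0.35, -2.68]), (30, [-1.28, -0.52, -2.37])]
2.28  [(-30, [-1.56, -0.47, 0.85]), (-24, [-1.27, -0.26, 0.44]), (12, [0.98, -0.37, -2.1]), (18, [0.77, -0.53, -1.96]), (24, [0.66, -0.68, -1.89]), (30, [0.58, -0.81, -1.84])]
2.28 flip [(-30, [0.58, -0.81, 1.3]), (-24, [0.66, -0.68, 1.25]), (-18, [0.77, -0.53, 1.18]), (-12, [0.98, -0.37, 1.04]), (24, [-1.27, -0.26, -2.7]), (30, [-1.56, -0.47, -2.29])]
```

```bash
cat >> kin.py <<'E'
C0=np.array([562.3,-94.9,108.5])
def pose(th,hg,a=-18):
    "grasp point hg above the face on the knob axis, bar angle th, lean a deg about the closing line"
    T,n=target(th);T=Ro.from_rotvec(np.radians(a)*T[:,1]).as_matrix()@T
    return C0+hg*n+19*T[:,2],T
def plan(ps,s=None):
    s=s or read_state();R0=Ro.from_quat(s["ee_rot"])
    for p in ps:
        x,T=pose(*p);print(p,"shift",((x-s["position"])/100).round(3).tolist(),"turn",(np.degrees((Ro.from_matrix(T)*R0.inv()).as_rotvec())/120).round(3).tolist())
    n=target(0)[1];print("j",s["joints"].round(2),"F",s["contact_force"].round(1),"axial",(s["contact_force"]@n).round(1),"w",round(s["gripper_width"],1),"t",s["clock"])
E
python3 -c "
from kin import *
plan([(.06,95),(.06,49)])"
```

```text
(0.06, 95) shift [0.018, 0.009, -0.166] turn [0.053, 0.139, -0.001]
(0.06, 49) shift [0.239, -0.056, -0.564] turn [0.053, 0.139, -0.001]
j [ 0.04  0.04 -0.97  1.21 -0.18  0.03] F [ 0.  -0.6 -0.6] axial -0.7 w 86.0 t 3.45
```

```bash
python3 -m jog '[[[0,0,0],[0.018,0.046,0],-1],[[0,0,-0.05],[0.035,0.093,0],-1],[[0.01,0,-0.1],[0.053,0.139,-0.001],-1],[[0.018,0.009,-0.166],[0.053,0.139,-0.001],-1],[[0.018,0.009,-0.166],[0.053,0.139,-0.001],-1],[[0.018,0.009,-0.166],[0.053,0.139,-0.001],-1]]'
python3 -c "
from kin import *
plan([(.06,95),(.06,49)])"
```

```text
clock: 4.05
position: [523.5, -77.3, 173.7]
ee_rot: [0.98, -0.168, 0.108, -0.002]
contact_force: [0.8, -0.5, 1.9]
gripper_width: 85.6
grasp_force: 0.0
(0.06, 95) shift [-0.03, -0.051, -0.015] turn [-0.004, 0.002, -0.001]
(0.06, 49) shift [0.191, -0.115, -0.413] turn [-0.004, 0.002, -0.001]
j [ 0.2   0.18 -0.51  0.12 -0.69  0.95] F [ 0.8 -0.5  1.9] axial 1.1 w 85.6 t 4.05
```

```bash
python3 -m jog '[[[-0.03,-0.05,-0.015],[-0.004,0.002,-0.001],-1],[[-0.03,-0.05,-0.015],[-0.004,0.002,-0.001],-1],[[-0.03,-0.05,-0.015],[-0.004,0.002,-0.001],-1]]'
python3 -c "
from kin import *
plan([(.06,95),(.06,49)])"
```

```text
clock: 4.35
position: [513.7, -85.8, 170.0]
ee_rot: [0.98, -0.167, 0.104, 0.007]
contact_force: [0.4, 0.1, 0.3]
gripper_width: 85.2
grasp_force: 0.0
(0.06, 95) shift [0.068, 0.035, 0.021] turn [0.003, -0.003, -0.0]
(0.06, 49) shift [0.289, -0.03, -0.377] turn [0.003, -0.003, -0.0]
j [ 0.2   0.17 -0.53  0.14 -0.68  0.94] F [0.4 0.1 0.3] axial 0.1 w 85.2 t 4.35
```

```bash
python3 -m jog '[[[0,0,0],[0,0,0],-1],[[0,0,0],[0,0,0],-1]]'
python3 -c "
from kin import *
plan([(.06,95),(.06,49)])"
```

```text
clock: 4.55
position: [514.5, -85.4, 170.4]
ee_rot: [0.98, -0.168, 0.104, 0.006]
contact_force: [0.9, 0.3, -0.8]
gripper_width: 85.6
grasp_force: 0.0
(0.06, 95) shift [0.06, 0.03, 0.018] turn [0.003, -0.002, -0.0]
(0.06, 49) shift [0.281, -0.034, -0.38] turn [0.003, -0.002, -0.0]
j [ 0.2   0.17 -0.53  0.14 -0.68  0.94] F [ 0.9  0.3 -0.8] axial -1.1 w 85.6 t 4.55
```

Now settled, with an offset of (6, 3, 2) mm to correct. I'll go down to 49 with the fingers around the bar, ending with settling rows.

```bash
python3 -m jog '[[[0.06,0.03,0.02],[0.003,-0.002,0],-1],[[0.12,0.01,-0.08],[0.003,-0.002,0],-1],[[0.17,0,-0.18],[0.003,-0.002,0],-1],[[0.22,-0.01,-0.28],[0.003,-0.002,0],-1],[[0.28,-0.035,-0.38],[0.003,-0.002,0],-1],[[0.28,-0.035,-0.38],[0.003,-0.002,0],-1],[[0.28,-0.035,-0.38],[0.003,-0.002,0],-1],[[0.28,-0.035,-0.38],[0.003,-0.002,0],-1],[[0.28,-0.035,-0.38],[0.003,-0.002,0],-1]]'
python3 - <<'E'
from kin import *
plan([(.06,49)])
im=get_image("wrist");np.save("pics/w2.npy",im,allow_pickle=True);cv2.imwrite("pics/w2.png",im["frame"][:,:,::-1])
E
```

```text
clock: 5.45
position: [543.1, -88.6, 132.7]
ee_rot: [0.98, -0.168, 0.106, 0.003]
contact_force: [-0.1, 0.4, -0.4]
gripper_width: 85.9
grasp_force: 0.0
(0.06, 49) shift [-0.005, -0.002, -0.004] turn [-0.0, 0.0, -0.0]
j [ 0.17  0.26 -0.52  0.14 -0.59  0.95] F [-0.1  0.4 -0.4] axial -0.2 w 85.9 t 5.45
```

View pics/w2.png

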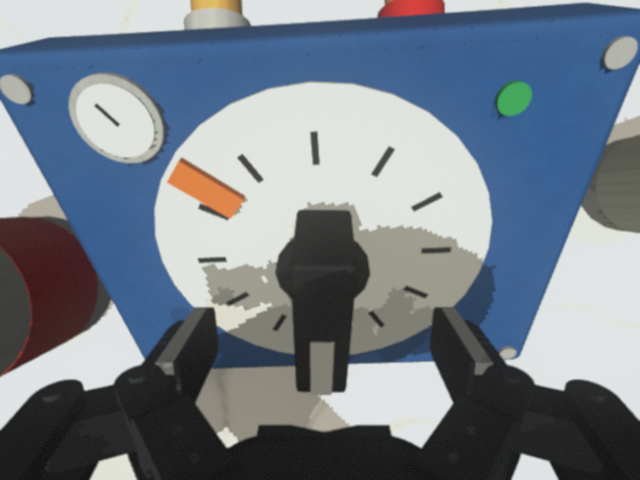

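Very well lined up: the bar sits midway between the fingers at (322,330), and the marker is at (207,190). Closing now.

```bash
python3 -m jog '[[[0,0,0],[0,0,0],-0.2],[[0,0,0],[0,0,0],0.1],[[0,0,0],[0,0,0],0.3],[[0,0,0],[0,0,0],0.5],[[0,0,0],[0,0,0],1],[[0,0,0],[0,0,0],1],[[0,0,0],[0,0,0],1],[[0,0,0],[0,0,0],1],[[0,0,0],[0,0,0],1]]'
python3 - <<'E'
from kin import *
plan([(t,49.5) for t in (.06,.2,.34,.48,.62,.76,.9,1.04,1.18,1.32,1.46,1.6)])
im=np.load("pics/w2.npy",allow_pickle=True).item()
hsv=cv2.cvtColor(im["frame"],cv2.COLOR_RGB2HSV);n=target(0)[1];up=np.array([0,0,1])-n[2]*n;d=-up/np.linalg.norm(up);cw=np.cross(d,n)
a=np.argwhere(cv2.inRange(hsv,(5,150,150),(16,255,255)))[:,::-1];a=a[(abs(a-[207,190])<60).all(1)]
w=onplane(im,a,C0+6*n,n)-C0;w=w.mean(0);print("marker",w@d,w@cw,np.arctan2(w@cw,w@d))
E
```

```text
clock: 6.4
position: [543.2, -88.3, 132.4]
ee_rot: [0.98, -0.168, 0.106, 0.002]
contact_force: [-1.5, 5.2, 2.4]
gripper_width: 20.7
grasp_force: 61.7
(0.06, 49.5) shift [-0.008, -0.004, 0.004] turn [-0.0, -0.0, -0.0]
(0.2, 49.5) shift [-0.005, 0.004, 0.004] turn [0.032, -0.009, -0.058]
(0.34, 49.5) shift [-0.001, 0.011, 0.005] turn [0.064, -0.019, -0.116]
(0.48, 49.5) shift [0.004, 0.017, 0.007] turn [0.096, -0.028, -0.174]
(0.62, 49.5) shift [0.009, 0.023, 0.009] turn [0.128, -0.038, -0.232]
(0.76, 49.5) shift [0.015, 0.028, 0.012] turn [0.16, -0.047, -0.289]
(0.9, 49.5) shift [0.022, 0.031, 0.015] turn [0.193, -0.056, -0.347]
(1.04, 49.5) shift [0.029, 0.034, 0.018] turn [0.225, -0.066, -0.405]
(1.18, 49.5) shift [0.036, 0.036, 0.022] turn [0.257, -0.075, -0.463]
(1.32, 49.5) shift [0.043, 0.036, 0.026] turn [0.289, -0.084, -0.521]
(1.46, 49.5) shift [0.05, 0.036, 0.03] turn [0.321, -0.094, -0.579]
(1.6, 49.5) shift [0.057, 0.034, 0.034] turn [0.353, -0.103, -0.636]
j [ 0.17  0.26 -0.52  0.14 -0.59  0.95] F [-1.5  5.2  2.4] axial 3.5 w 20.7 t 6.4
marker -41.93871487702082 46.220136892897926 2.307667760212207
```

```bash
python3 -m jog '[[[-0.01,-0.003,0.01],[0,0,0],1],[[-0.008,0,0.01],[0.016,-0.005,-0.029],1],[[-0.007,0.004,0.01],[0.032,-0.009,-0.058],1],[[-0.005,0.008,0.01],[0.048,-0.014,-0.087],1],[[-0.003,0.011,0.01],[0.064,-0.019,-0.116],1],[[0.001,0.015,0.012],[0.08,-0.023,-0.145],1],[[0.003,0.018,0.012],[0.096,-0.028,-0.174],1],[[0.003,0.018,0.012],[0.096,-0.028,-0.174],1],[[0.003,0.018,0.012],[0.096,-0.028,-0.174],1]]'
python3 - <<'E'
from kin import *
plan([(t,49.5) for t in (.48,.62,.76,.9,1.04,1.18,1.32,1.46,1.6)])
E
```

```text
clock: 7.3
position: [544.3, -86.1, 133.0]
ee_rot: [0.925, -0.352, 0.115, -0.082]
contact_force: [4.4, 5.8, -4.2]
gripper_width: 20.9
grasp_force: 60.6
(0.48, 49.5) shift [-0.007, -0.005, 0.001] turn [-0.0, 0.0, 0.0]
(0.62, 49.5) shift [-0.002, 0.0, 0.003] turn [0.032, -0.009, -0.057]
(0.76, 49.5) shift [0.004, 0.005, 0.006] turn [0.064, -0.019, -0.115]
(0.9, 49.5) shift [0.011, 0.009, 0.009] turn [0.096, -0.028, -0.173]
(1.04, 49.5) shift [0.018, 0.012, 0.012] turn [0.128, -0.037, -0.231]
(1.18, 49.5) shift [0.025, 0.014, 0.016] turn [0.16, -0.047, -0.289]
(1.32, 49.5) shift [0.032, 0.014, 0.02] turn [0.193, -0.056, -0.347]
(1.46, 49.5) shift [0.039, 0.014, 0.024] turn [0.225, -0.065, -0.404]
(1.6, 49.5) shift [0.046, 0.012, 0.028] turn [0.257, -0.075, -0.462]
j [ 0.11  0.25 -0.47 -0.07 -0.57  0.78] F [ 4.4  5.8 -4.2] axial -5.0 w 20.9 t 7.3
```

```bash
python3 -m jog '[[[0.002,0.002,0.001],[0.016,-0.005,-0.029],1],[[0.005,0.005,0.002],[0.032,-0.009,-0.058],1],[[0.008,0.007,0.003],[0.048,-0.014,-0.087],1],[[0.011,0.009,0.005],[0.064,-0.019,-0.116],1],[[0.014,0.011,0.006],[0.08,-0.023,-0.145],1],[[0.018,0.013,0.008],[0.096,-0.028,-0.174],1],[[0.021,0.014,0.01],[0.112,-0.033,-0.202],1],[[0.025,0.016,0.011],[0.128,-0.037,-0.231],1],[[0.025,0.016,0.011],[0.128,-0.037,-0.231],1],[[0.025,0.016,0.011],[0.128,-0.037,-0.231],1]]'
python3 - <<'E'
from kin import *
plan([(t,49.5) for t in (1.04,1.18,1.32,1.46,1.6)])
E
```

```text
clock: 8.3
position: [547.0, -84.2, 134.2]
ee_rot: [0.79, -0.572, 0.118, -0.187]
contact_force: [6.3, 6.8, -6.3]
gripper_width: 20.8
grasp_force: 60.2
(1.04, 49.5) shift [-0.008, -0.007, 0.0] turn [-0.0, -0.001, -0.0]
(1.18, 49.5) shift [-0.001, -0.005, 0.004] turn [0.032, -0.01, -0.058]
(1.32, 49.5) shift [0.006, -0.004, 0.008] turn [0.064, -0.019, -0.116]
(1.46, 49.5) shift [0.013, -0.005, 0.012] turn [0.096, -0.029, -0.174]
(1.6, 49.5) shift [0.02, -0.007, 0.016] turn [0.128, -0.038, -0.232]
j [ 0.05  0.23 -0.46 -0.32 -0.47  0.53] F [ 6.3  6.8 -6.3] axial -7.5 w 20.8 t 8.3
```

```bash
python3 -m jog '[[[0.003,0.001,0.002],[0.016,-0.005,-0.029],1],[[0.007,0.002,0.004],[0.032,-0.009,-0.058],1],[[0.01,0.003,0.005],[0.048,-0.014,-0.087],1],[[0.014,0.003,0.007],[0.064,-0.019,-0.116],1],[[0.017,0.003,0.009],[0.08,-0.023,-0.145],1],[[0.021,0.002,0.011],[0.096,-0.028,-0.174],1],[[0.024,0.001,0.013],[0.112,-0.033,-0.203],1],[[0.028,0,0.015],[0.128,-0.037,-0.231],1],[[0.028,0,0.015],[0.128,-0.037,-0.231],1],[[0.028,0,0.015],[0.128,-0.037,-0.231],1]]'
python3 - <<'E'
from kin import *
plan([(t,49.5) for t in (1.6,)])
E
```

```text
clock: 9.3
position: [549.9, -84.2, 135.8]
ee_rot: [-0.594, 0.746, -0.112, 0.278]
contact_force: [8.5, 7.3, -7.5]
gripper_width: 20.9
grasp_force: 59.8
(1.6, 49.5) shift [-0.01, -0.007, -0.0] turn [-0.0, -0.002, -0.001]
j [ 0.02  0.2  -0.5  -0.52 -0.31  0.21] F [ 8.5  7.3 -7.5] axial -9.5 w 20.9 t 9.3
```

```bash
python3 -m jog '[[[-0.003,-0.005,-0.005],[0,0,0],1],[[-0.003,-0.005,-0.005],[0,0,0],0],[[-0.003,-0.005,-0.005],[0,0,0],-1],[[-0.003,-0.005,-0.005],[0,0,0],-1],[[-0.003,-0.005,-0.005],[0,0,0],-1],[[-0.003,-0.005,-0.005],[0,0,0],-1],[[-0.05,0.01,0.08],[0,0,0],-1],[[-0.12,0.03,0.2],[0,0,0],-1],[[-0.2,0.05,0.35],[0,0,0],-1],[[-0.2,0.05,0.35],[0,0,0],-1],[[-0.2,0.05,0.35],[0,0,0],-1]]'
python3 - <<'E'
from kin import *
plan([(t,92) for t in (1.6,1.3,1.0,.7,.4,.03)])
im=get_image("wrist");np.save("pics/w3.npy",im,allow_pickle=True);cv2.imwrite("pics/w3.png",im["frame"][:,:,::-1])
E
```

```text
clock: 10.4
position: [528.6, -80.2, 171.1]
ee_rot: [-0.594, 0.746, -0.113, 0.278]
contact_force: [0.4, 0.4, -0.3]
gripper_width: 85.7
grasp_force: 0.0
(1.6, 92) shift [-0.001, 0.012, 0.014] turn [0.0, -0.001, -0.001]
(1.3, 92) shift [-0.016, 0.015, 0.005] turn [-0.069, 0.019, 0.123]
(1.0, 92) shift [-0.031, 0.012, -0.003] turn [-0.137, 0.039, 0.247]
(0.7, 92) shift [-0.045, 0.004, -0.009] turn [-0.206, 0.059, 0.371]
(0.4, 92) shift [-0.057, -0.008, -0.014] turn [-0.275, 0.079, 0.495]
(0.03, 92) shift [-0.067, -0.028, -0.016] turn [-0.36, 0.104, 0.648]
j [ 0.05  0.11 -0.55 -0.4  -0.35  0.06] F [ 0.4  0.4 -0.3] axial -0.4 w 85.7 t 10.4
```

View pics/w3.png

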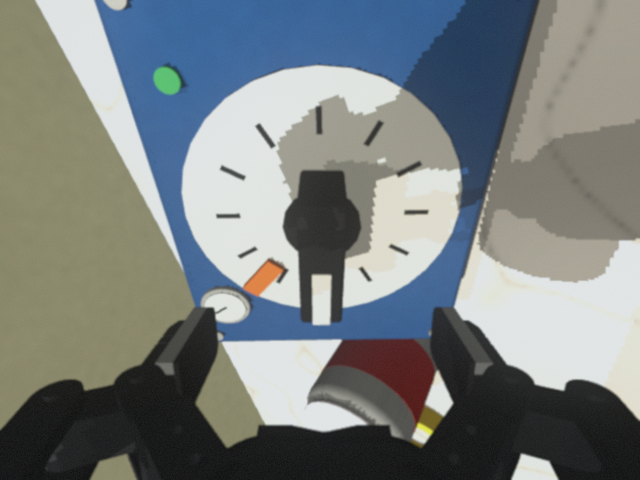

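The knob has turned with the tool. Its pointer runs to (321,300) and the marker is at (265,278), still about 0.7 rad ahead. Next I'll measure the knob's height and angle, then swing the wrist back.

```bash
cat > top.py <<'E'
from kin import *
def top(im):
    n=target(0)[1];up=np.array([0,0,1])-n[2]*n;d=-up/np.linalg.norm(up);cw=np.cross(d,n)
    U=np.argwhere(np.ones((480,640)))[:,::-1];W=world(im,U)-C0;h=W@n;a=W@d;b=W@cw;r=np.hypot(a,b)
    face=np.abs(h)<5;f0=np.median(h[face&(r>50)&(r<75)])
    t=(h-f0>40)&(h-f0<60)&(r<41);q=np.c_[a,b][t].astype(np.float32)
    mr=cv2.minAreaRect(q);ax=np.linalg.svd(q-q.mean(0),full_matrices=False)[2][0]
    print("top h",(np.median(h[t])-f0).round(2),"N",t.sum(),"rect",mr,"pca ang",np.arctan2(ax[1],ax[0])%np.pi)
    H=np.median(h[t]);hsv=cv2.cvtColor(im["frame"],cv2.COLOR_RGB2HSV).reshape(-1,3)
    w=t&(hsv[:,2]>130)&(hsv[:,1]<70);L=onplane(im,U[w],C0+H*n,n)-C0;l=np.c_[L@d,L@cw];l=l[np.hypot(*l.T)>6];m=l.mean(0)
    print("line",len(l),m,np.arctan2(m[1],m[0]))
    o=(hsv[:,0]>=5)&(hsv[:,0]<=16)&(hsv[:,1]>150)&(hsv[:,2]>80)&(abs(r-62)<20)&(h<15)
    L=onplane(im,U[o],C0+(f0+6)*n,n)-C0;m=np.array([L@d,L@cw]).mean(1);print("mark",o.sum(),m,np.hypot(*m),np.arctan2(m[1],m[0]),"f0",f0)
E
python3 - <<'E'
from top import *
for k in (1,2,3): print(k);top(np.load(f"pics/w{k}.npy",allow_pickle=True).item())
E
python3 -m jog '[[[-0.007,0.013,0.01],[-0.034,0.01,0.062],-1],[[-0.016,0.015,0.005],[-0.069,0.02,0.123],-1],[[-0.023,0.013,0.001],[-0.103,0.03,0.185],-1],[[-0.031,0.012,-0.003],[-0.137,0.039,0.247],-1],[[-0.038,0.008,-0.006],[-0.171,0.049,0.309],-1],[[-0.045,0.004,-0.009],[-0.206,0.059,0.371],-1],[[-0.051,-0.002,-0.011],[-0.24,0.069,0.433],-1],[[-0.057,-0.008,-0.014],[-0.275,0.079,0.495],-1],[[-0.061,-0.015,-0.015],[-0.309,0.089,0.556],-1],[[-0.067,-0.028,-0.016],[-0.36,0.104,0.648],-1],[[-0.067,-0.028,-0.016],[-0.36,0.104,0.648],-1],[[-0.067,-0.028,-0.016],[-0.36,0.104,0.648],-1],[[-0.067,-0.028,-0.016],[-0.36,0.104,0.648],-1]]'
python3 - <<'E'
from kin import *
plan([(t,92) for t in (.03,-.3,-.6,-.9,-1.2,-1.54)])
E
```

```text
1
top h 51.91 N 2328 rect ((0.8182640075683594, 0.24708080291748047), (73.2182388305664, 22.04531478881836), 4.366256237030029) pca ang 0.07587695
line 411 [20.71027511  1.93290372] 0.09306108211826188
mark 352 [-40.18926422  46.58265318] 61.52333326595638 2.282646996788269 f0 0.04362435890990847
2
top h 51.81 N 8703 rect ((-0.1108856201171875, 0.2505664825439453), (74.19664001464844, 22.172687530517578), 4.538224697113037) pca ang 0.07543986
line 46 [32.45755149 -1.61395313] -0.049684120304361874
mark 1735 [-41.96113509  46.21271578] 62.4207654359801 2.308013648934554 f0 0.012299378685458684
3
top h 51.92 N 6084 rect ((-0.0946950912475586, 0.6160697937011719), (22.062814712524414, 74.45401000976562), 2.048987627029419) pca ang 1.6064922
line 901 [-0.90174881 19.24569848] 1.617616648657184
mark 583 [-39.12581459  43.88846468] 58.79648543491986 2.298885855673095 f0 -0.08799233725583196
clock: 11.75
position: [521.9, -83.0, 168.6]
ee_rot: [0.982, -0.155, 0.105, 0.009]
contact_force: [-0.2, 0.4, -0.3]
gripper_width: 85.7
grasp_force: 0.0
(0.03, 92) shift [0.001, 0.001, 0.01] turn [0.0, -0.0, 0.001]
(-0.3, 92) shift [-0.003, -0.018, 0.011] turn [-0.075, 0.022, 0.137]
(-0.6, 92) shift [-0.001, -0.035, 0.015] turn [-0.144, 0.042, 0.261]
(-0.9, 92) shift [0.006, -0.051, 0.021] turn [-0.213, 0.062, 0.385]
(-1.2, 92) shift [0.016, -0.063, 0.028] turn [-0.282, 0.083, 0.509]
(-1.54, 92) shift [0.031, -0.071, 0.038] turn [-0.36, 0.106, 0.65]
j [ 0.2   0.18 -0.52  0.14 -0.68  0.95] F [-0.2  0.4 -0.3] axial -0.1 w 85.7 t 11.75
```

```bash
python3 -m jog '[[[0,-0.005,0.01],[-0.037,0.011,0.068],-1],[[-0.003,-0.018,0.011],[-0.075,0.022,0.137],-1],[[-0.002,-0.027,0.013],[-0.11,0.032,0.199],-1],[[-0.001,-0.035,0.015],[-0.144,0.042,0.261],-1],[[0.002,-0.043,0.018],[-0.178,0.052,0.323],-1],[[0.006,-0.051,0.021],[-0.213,0.062,0.385],-1],[[0.011,-0.057,0.024],[-0.247,0.072,0.447],-1],[[0.016,-0.063,0.028],[-0.282,0.083,0.509],-1],[[0.024,-0.067,0.033],[-0.316,0.093,0.57],-1],[[0.031,-0.071,0.038],[-0.36,0.106,0.65],-1],[[0.031,-0.071,0.038],[-0.36,0.106,0.65],-1],[[0.031,-0.071,0.038],[-0.36,0.106,0.65],-1],[[0.031,-0.071,0.038],[-0.36,0.106,0.65],-1]]'
python3 - <<'E'
from kin import *
p=np.pi
plan([(1.61-p,92),(1.61-p,49.5)])
from top import top
im=get_image("wrist");np.save("pics/w4.npy",im,allow_pickle=True);top(im)
E
```

```text
clock: 13.05
position: [525.2, -90.7, 173.3]
ee_rot: [0.797, 0.528, 0.035, 0.291]
contact_force: [0.6, 1.0, -0.1]
gripper_width: 85.3
grasp_force: 0.0
(-1.531592653589793, 92) shift [-0.003, 0.006, -0.01] turn [0.001, -0.001, -0.003]
(-1.531592653589793, 49.5) shift [0.202, -0.053, -0.378] turn [0.001, -0.001, -0.003]
j [ 0.2   0.15 -0.93  1.27 -0.54  1.4 ] F [ 0.6  1.  -0.1] axial -0.2 w 85.3 t 13.05
top h 52.0 N 6179 rect ((0.07762432098388672, 0.838958740234375), (22.035175323486328, 73.05828094482422), 2.0083017349243164) pca ang 1.606117
line 728 [-0.65272849 26.66850377] 1.595267073410977
mark 1300 [-39.58425203  48.87087852] 62.89098326236194 2.251590828330525 f0 -0.04928955466365394
```

```bash
python3 -m jog '[[[0.05,-0.01,-0.1],[0.001,-0.001,-0.003],-1],[[0.1,-0.025,-0.19],[0.001,-0.001,-0.003],-1],[[0.15,-0.04,-0.28],[0.001,-0.001,-0.003],-1],[[0.2,-0.053,-0.378],[0.001,-0.001,-0.003],-1],[[0.202,-0.053,-0.378],[0.001,-0.001,-0.003],-1],[[0.202,-0.053,-0.378],[0.001,-0.001,-0.003],-1],[[0.202,-0.053,-0.378],[0.001,-0.001,-0.003],-1],[[0.202,-0.053,-0.378],[0.001,-0.001,-0.003],-1]]'
python3 - <<'E'
from kin import *
p=np.pi
plan([(1.61-p,49.5)])
E
```

```text
clock: 13.9
position: [545.4, -95.1, 136.1]
ee_rot: [0.798, 0.527, 0.036, 0.291]
contact_force: [-0.1, 0.6, 0.4]
gripper_width: 85.5
grasp_force: 0.0
(-1.531592653589793, 49.5) shift [-0.001, -0.01, -0.005] turn [0.001, 0.001, -0.002]
j [ 0.09  0.23 -0.95  1.53 -0.48  1.22] F [-0.1  0.6  0.4] axial 0.5 w 85.5 t 13.9
```

```bash
python3 -m jog '[[[-0.001,-0.008,-0.003],[0,0,0],-0.2],[[-0.001,-0.008,-0.003],[0,0,0],0.1],[[-0.001,-0.008,-0.003],[0,0,0],0.3],[[-0.001,-0.008,-0.003],[0,0,0],0.5],[[-0.001,-0.008,-0.003],[0,0,0],1],[[-0.001,-0.008,-0.003],[0,0,0],1],[[-0.001,-0.008,-0.003],[0,0,0],1],[[-0.001,-0.008,-0.003],[0,0,0],1],[[-0.004,-0.007,0.006],[0,0,0],1],[[-0.004,-0.007,0.006],[0,0,0],1]]'
python3 - <<'E'
from kin import *
p=np.pi
plan([(t-p,49.5) for t in (1.61,1.72,1.83,1.94,2.05,2.16,2.27)])
E
```

```text
clock: 14.9
position: [545.5, -96.3, 135.9]
ee_rot: [0.798, 0.526, 0.035, 0.291]
contact_force: [5.7, -2.6, -1.8]
gripper_width: 21.1
grasp_force: 60.9
(-1.531592653589793, 49.5) shift [-0.002, 0.002, -0.003] turn [0.001, 0.0, -0.002]
(-1.4215926535897931, 49.5) shift [-0.007, 0.004, -0.006] turn [0.026, -0.007, -0.047]
(-1.311592653589793, 49.5) shift [-0.012, 0.007, -0.01] turn [0.051, -0.015, -0.092]
(-1.2015926535897932, 49.5) shift [-0.016, 0.01, -0.013] turn [0.076, -0.022, -0.138]
(-1.0915926535897933, 49.5) shift [-0.02, 0.014, -0.016] turn [0.102, -0.029, -0.183]
(-0.981592653589793, 49.5) shift [-0.024, 0.019, -0.018] turn [0.127, -0.037, -0.229]
(-0.8715926535897931, 49.5) shift [-0.027, 0.024, -0.021] turn [0.152, -0.044, -0.274]
j [ 0.09  0.23 -0.95  1.53 -0.47  1.22] F [ 5.7 -2.6 -1.8] axial -4.7 w 21.1 t 14.9
```

```bash
python3 -m jog '[[[-0.005,0.002,-0.003],[0.025,-0.007,-0.045],1],[[-0.01,0.005,-0.007],[0.05,-0.015,-0.09],1],[[-0.014,0.008,-0.01],[0.075,-0.022,-0.136],1],[[-0.018,0.012,-0.013],[0.101,-0.029,-0.181],1],[[-0.022,0.017,-0.015],[0.126,-0.037,-0.227],1],[[-0.024,0.021,-0.018],[0.147,-0.043,-0.264],1],[[-0.024,0.021,-0.018],[0.147,-0.043,-0.264],1],[[-0.024,0.021,-0.018],[0.147,-0.043,-0.264],1]]'
python3 - <<'E'
from top import *
p=np.pi
plan([(2.25-p,49.5)])
im=get_image("wrist");np.save("pics/w5.npy",im,allow_pickle=True);cv2.imwrite("pics/w5.png",im["frame"][:,:,::-1]);top(im)
E
```

```text
clock: 15.7
position: [542.6, -93.7, 133.9]
ee_rot: [0.943, 0.266, 0.07, 0.188]
contact_force: [2.5, -1.0, -0.4]
gripper_width: 21.0
grasp_force: 61.4
(-0.8915926535897931, 49.5) shift [0.002, -0.002, -0.0] turn [0.001, 0.0, -0.003]
j [ 0.24  0.25 -0.77  0.8  -0.53  1.19] F [ 2.5 -1.  -0.4] axial -1.7 w 21.0 t 15.7
top h 51.95 N 10770 rect ((-1.768850326538086, 0.2341461181640625), (46.88809585571289, 73.87748718261719), 18.448150634765625) pca ang 2.2519016
line 2164 [-17.60586261  21.94537578] 2.246912840962053
mark 2220 [-41.38916294  49.03127182] 64.16485350534785 2.271877376440864 f0 -0.020896145293195043
```

View pics/w5.png

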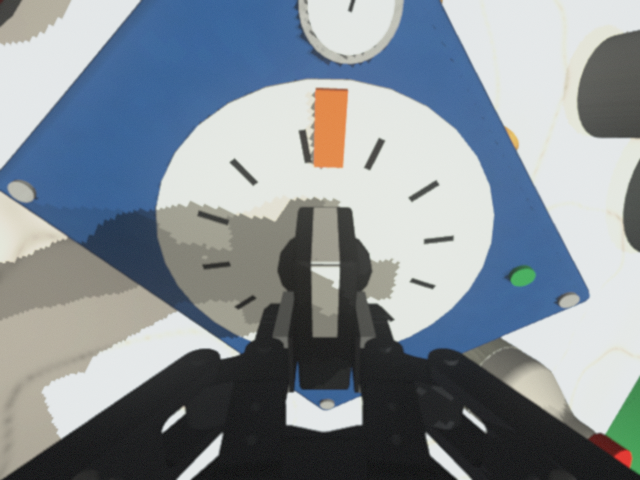

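The pointer line, at x≈325, now nearly points at the marker at (330,128). I'll look closer at the marker's edges, since its side faces could bias the estimate.

```bash
python3 - <<'E'
from top import *
im=np.load("pics/w5.npy",allow_pickle=True).item();f=im["frame"]
cv2.imwrite("pics/w5c.png",cv2.resize(f[75:285,255:400],None,fx=2.8,fy=2.8,interpolation=cv2.INTER_NEAREST)[:,:,::-1])
hsv=cv2.cvtColor(f,cv2.COLOR_RGB2HSV);n=target(0)[1];up=np.array([0,0,1])-n[2]*n;d=-up/np.linalg.norm(up);cw=np.cross(d,n)
P6=[]
for y in (95,110,125,140,155,163):
    x=np.nonzero(cv2.inRange(hsv[y:y+1],(5,150,80),(18,255,255))[0])[0];x=x[(x>290)&(x<370)]
    print(y,x.min(),x.max(),f[y,x.min()-4:x.min()+5].tolist(),f[y,x.max()-1:x.max()+3].tolist())
    for e in (x.min(),x.max()):
        w=onplane(im,[[e,y]],C0+6*n,n)[0]-C0;print("   ",np.hypot(w@d,w@cw).round(1),np.arctan2(w@cw,w@d).round(3),"h",((world(im,np.array([[e-2,y],[e+2,y]]))-C0)@n).round(1))
E
```

```text
95 316 346 [[175, 173, 159], [155, 152, 139], [169, 139, 119], [209, 136, 96], [224, 136, 78], [226, 135, 74], [226, 137, 73], [227, 139, 75], [226, 137, 74]] [[226, 135, 73], [227, 140, 84], [227, 169, 136], [228, 216, 200]]
    76.0 2.202 h [-0.7  3.9]
    76.3 2.343 h [ 3.  -0.1]
110 316 345 [[209, 206, 188], [193, 186, 167], [195, 161, 136], [216, 142, 98], [225, 138, 77], [226, 136, 75], [227, 139, 75], [228, 139, 77], [228, 140, 78]] [[227, 137, 73], [227, 140, 83], [227, 169, 135], [228, 216, 200]]
    70.7 2.198 h [-0.1  3.1]
    71.0 2.348 h [ 3.4 -1. ]
125 315 344 [[184, 182, 166], [152, 150, 138], [155, 140, 123], [186, 135, 103], [218, 138, 85], [226, 138, 77], [228, 140, 77], [227, 138, 74], [227, 139, 76]] [[227, 137, 73], [227, 143, 86], [228, 170, 138], [228, 217, 201]]
    65.2 2.188 h [-0.4  3.4]
    65.5 2.354 h [ 3.6 -0.4]
140 315 343 [[186, 182, 166], [161, 158, 145], [162, 140, 121], [198, 138, 100], [221, 138, 83], [227, 139, 79], [227, 139, 77], [227, 137, 75], [226, 137, 75]] [[227, 139, 76], [227, 140, 84], [228, 172, 138], [229, 218, 203]]
    59.4 2.181 h [0.2 3.5]
    59.7 2.361 h [ 3.2 -0.4]
155 315 342 [[126, 123, 114], [140, 136, 124], [168, 138, 118], [212, 139, 98], [226, 140, 83], [228, 138, 75], [227, 137, 76], [227, 138, 76], [228, 140, 78]] [[228, 140, 76], [227, 142, 85], [228, 172, 138], [229, 217, 201]]
    53.4 2.172 h [-0.5  3.9]
    53.7 2.371 h [ 4.6 -0.4]
163 315 341 [[180, 178, 163], [174, 165, 149], [187, 150, 123], [216, 142, 96], [225, 139, 80], [227, 139, 76], [227, 138, 75], [227, 141, 77], [227, 140, 78]] [[227, 140, 76], [228, 143, 82], [228, 158, 110], [228, 198, 168]]
    50.0 2.166 h [0.7 4.8]
    50.3 2.373 h [4.2 0.9]
```

View pics/w5c.png

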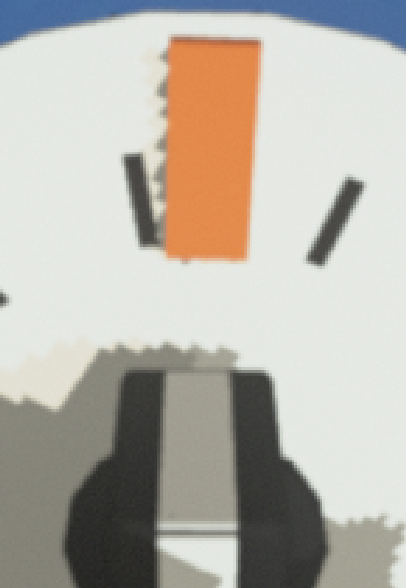

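```bash
python3 -m jog '[[[0,0.001,0],[0.006,-0.002,-0.011],1],[[0,0.001,0],[0.006,-0.002,-0.011],1],[[0,0.001,0],[0.006,-0.002,-0.011],1],[[0,0.001,0],[0.006,-0.002,-0.011],0],[[0,0.001,0],[0.006,-0.002,-0.011],-1],[[0,0.001,0],[0.006,-0.002,-0.011],-1],[[0,0.001,0],[0.006,-0.002,-0.011],-1],[[0,0.001,0],[0.006,-0.002,-0.011],-1],[[-0.05,0.014,0.09],[0.006,-0.002,-0.011],-1],[[-0.12,0.035,0.22],[0.006,-0.002,-0.011],-1],[[-0.2,0.06,0.36],[0.006,-0.002,-0.011],-1],[[-0.3,0.087,0.54],[0.006,-0.002,-0.011],-1],[[-0.3,0.087,0.54],[0.006,-0.002,-0.011],-1],[[-0.3,0.087,0.54],[0.006,-0.002,-0.011],-1],[[-0.3,0.087,0.54],[0.006,-0.002,-0.011],-1]]'
python3 - <<'E'
from top import *
plan([(2.275-np.pi,100)])
im=get_image("wrist");np.save("pics/w6.npy",im,allow_pickle=True);cv2.imwrite("pics/w6.png",im["frame"][:,:,::-1]);top(im)
n=target(0)[1];print(proj(im,[C0,C0+54*n]))
E
```

```text
clock: 17.25
position: [512.1, -85.5, 187.4]
ee_rot: [0.947, 0.253, 0.07, 0.184]
contact_force: [0.4, 0.5, 1.0]
gripper_width: 85.5
grasp_force: 0.0
(-0.8665926535897932, 100) shift [0.063, -0.012, -0.099] turn [0.001, -0.0, -0.001]
j [ 0.31  0.14 -0.72  0.62 -0.68  1.3 ] F [0.4 0.5 1. ] axial 0.8 w 85.5 t 17.25
top h 52.04 N 5398 rect ((-0.28708744049072266, 0.6234970092773438), (22.063852310180664, 73.27901458740234), 40.106849670410156) pca ang 2.2703128
line 1310 [-15.06666878  18.19659581] 2.262375125267966
mark 1261 [-40.9533846   48.50956067] 63.48509420397146 2.271932960352561 f0 -0.02504989621127306
[[323.84316979 189.6600119 ]
 [323.88228206 240.84270902]]
```

View pics/w6.png

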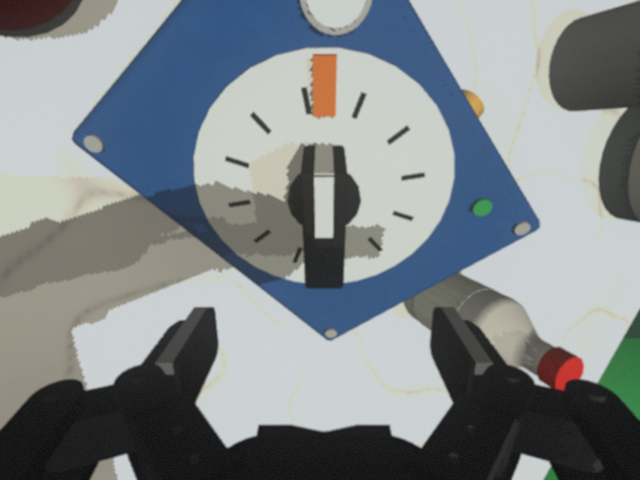

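The pointer (x≈323.5) and marker (x≈324) now line up: about 2.270 against 2.273 rad. The knob is still out. Next I'll plan the push with shut fingertips on the axis.

```bash
cat >> kin.py <<'E'
def plan2(hs,th,a):
    s=read_state();T,n=target(th);T=Ro.from_rotvec(np.radians(a)*T[:,1]).as_matrix()@T
    for h in hs:
        x=C0+h*n;print(h,"shift",((x-s["position"])/100).round(3).tolist(),"turn",(np.degrees((Ro.from_matrix(T)*Ro.from_quat(s["ee_rot"]).inv()).as_rotvec())/120).round(3).tolist(),[o.round(2).tolist() for o in IK(x,T,[s["joints"]])])
    v=s["position"]-C0;print("now h",(v@n).round(2),"off",np.linalg.norm(v-(v@n)*n).round(2),"axial F",(s["contact_force"]@n).round(1),s["contact_force"].round(1),"t",s["clock"])
E
python3 - <<'E'
from kin import *
for a in(-8,-12): plan2([80,60,44],2.275-np.pi,a)
E
```

```text
80 shift [0.117, 0.019, -0.096] turn [0.039, -0.067, 0.031] [[0.21, 0.1, -0.85, 0.85, -0.4, 1.16]]
60 shift [0.213, -0.009, -0.269] turn [0.039, -0.067, 0.031] [[0.16, 0.14, -0.88, 0.97, -0.34, 1.07]]
44 shift [0.29, -0.031, -0.407] turn [0.039, -0.067, 0.031] [[0.11, 0.17, -0.9, 1.11, -0.29, 0.97]]
now h 93.65 off 6.79 axial F -0.7 [ 0.8  0.4 -0.4] t 17.3
80 shift [0.117, 0.019, -0.096] turn [0.024, -0.041, 0.018] [[0.26, 0.13, -0.79, 0.74, -0.51, 1.23]]
60 shift [0.213, -0.009, -0.269] turn [0.024, -0.041, 0.018] [[0.23, 0.17, -0.81, 0.81, -0.46, 1.17]]
44 shift [0.29, -0.031, -0.407] turn [0.024, -0.041, 0.018] [[0.2, 0.2, -0.83, 0.89, -0.42, 1.11]]
now h 93.65 off 6.79 axial F -0.7 [ 0.8  0.4 -0.4] t 17.3
```

```bash
python3 -m jog '[[[0,0,0],[0,0,0],1],[[0.04,0.006,-0.03],[0.013,-0.022,0.01],1],[[0.08,0.012,-0.06],[0.026,-0.045,0.02],1],[[0.117,0.019,-0.096],[0.039,-0.067,0.031],1],[[0.117,0.019,-0.096],[0.039,-0.067,0.031],1],[[0.117,0.019,-0.096],[0.039,-0.067,0.031],1],[[0.117,0.019,-0.096],[0.039,-0.067,0.031],1],[[0.117,0.019,-0.096],[0.039,-0.067,0.031],1],[[0.117,0.019,-0.096],[0.039,-0.067,0.031],1],[[0.117,0.019,-0.096],[0.039,-0.067,0.031],1]]'
python3 - <<'E'
from kin import *
plan2([80,60,57,54],2.275-np.pi,-8)
E
```

```text
clock: 18.3
position: [524.4, -83.1, 178.7]
ee_rot: [0.938, 0.267, 0.153, 0.16]
contact_force: [-0.3, 0.5, 0.4]
gripper_width: 0.0
grasp_force: 0.0
80 shift [-0.006, -0.005, -0.01] turn [-0.0, 0.0, -0.001] [[0.21, 0.1, -0.85, 0.85, -0.4, 1.16]]
60 shift [0.091, -0.033, -0.183] turn [-0.0, 0.0, -0.001] [[0.16, 0.14, -0.88, 0.97, -0.34, 1.07]]
57 shift [0.105, -0.038, -0.209] turn [-0.0, 0.0, -0.001] [[0.15, 0.15, -0.88, 1.0, -0.33, 1.05]]
54 shift [0.119, -0.042, -0.235] turn [-0.0, 0.0, -0.001] [[0.14, 0.15, -0.89, 1.02, -0.32, 1.03]]
now h 80.67 off 1.07 axial F 0.5 [-0.3  0.5  0.4] t 18.3
```

```bash
python3 -m jog '[[[0.02,-0.012,-0.05],[0,0,0],1],[[0.055,-0.022,-0.11],[0,0,0],1],[[0.091,-0.033,-0.183],[0,0,0],1],[[0.105,-0.038,-0.209],[0,0,-0.001],1],[[0.105,-0.038,-0.209],[0,0,-0.001],1],[[0.105,-0.038,-0.209],[0,0,-0.001],1],[[0.105,-0.038,-0.209],[0,0,-0.001],1]]'
python3 - <<'E'
from kin import *
plan2([57,55,53,51,49,47,45],2.275-np.pi,-8)
E
```

```text
clock: 19.0
position: [534.8, -87.1, 158.1]
ee_rot: [0.938, 0.266, 0.153, 0.16]
contact_force: [0.7, 0.4, 0.3]
gripper_width: -0.1
grasp_force: 0.0
57 shift [0.001, 0.002, -0.003] turn [-0.001, 0.001, 0.0] [[0.15, 0.15, -0.88, 1.0, -0.33, 1.05]]
55 shift [0.011, -0.001, -0.02] turn [-0.001, 0.001, 0.0] [[0.15, 0.15, -0.89, 1.01, -0.33, 1.04]]
53 shift [0.02, -0.004, -0.038] turn [-0.001, 0.001, 0.0] [[0.14, 0.16, -0.89, 1.03, -0.32, 1.03]]
51 shift [0.03, -0.006, -0.055] turn [-0.001, 0.001, 0.0] [[0.13, 0.16, -0.89, 1.05, -0.31, 1.01]]
49 shift [0.04, -0.009, -0.072] turn [-0.001, 0.001, 0.0] [[0.13, 0.16, -0.89, 1.07, -0.31, 1.0]]
47 shift [0.049, -0.012, -0.09] turn [-0.001, 0.001, 0.0] [[0.12, 0.17, -0.9, 1.08, -0.3, 0.99]]
45 shift [0.059, -0.015, -0.107] turn [-0.001, 0.001, 0.0] [[0.11, 0.17, -0.9, 1.1, -0.29, 0.97]]
now h 57.29 off 0.26 axial F -0.0 [0.7 0.4 0.3] t 19.0
```

Now the push, slowly down to 49.

```bash
python3 -m jog '[[[0.011,-0.001,-0.02],[0,0,0],1],[[0.015,-0.002,-0.029],[0,0,0],1],[[0.02,-0.004,-0.038],[0,0,0],1],[[0.025,-0.005,-0.046],[0,0,0],1],[[0.03,-0.006,-0.055],[0,0,0],1],[[0.035,-0.008,-0.064],[0,0,0],1],[[0.04,-0.009,-0.072],[0,0,0],1],[[0.04,-0.009,-0.072],[0,0,0],1]]'
python3 - <<'E'
from kin import *
plan2([47,45,43,41],2.275-np.pi,-8)
E
```

```text
clock: 19.8
position: [538.5, -88.1, 151.0]
ee_rot: [0.938, 0.266, 0.153, 0.16]
contact_force: [-3.6, 1.5, 5.2]
gripper_width: 0.1
grasp_force: 3.2
47 shift [0.012, -0.002, -0.019] turn [-0.0, 0.001, 0.0] [[0.12, 0.17, -0.9, 1.08, -0.3, 0.99]]
45 shift [0.021, -0.004, -0.036] turn [-0.0, 0.001, 0.0] [[0.11, 0.17, -0.9, 1.1, -0.29, 0.97]]
43 shift [0.031, -0.007, -0.053] turn [-0.0, 0.001, 0.0] [[0.11, 0.18, -0.9, 1.12, -0.29, 0.96]]
41 shift [0.04, -0.01, -0.071] turn [-0.0, 0.001, 0.0] [[0.1, 0.18, -0.9, 1.14, -0.28, 0.95]]
now h 49.19 off 0.19 axial F 6.4 [-3.6  1.5  5.2] t 19.8
```

```bash
python3 -m jog '[[[0.005,-0.001,-0.009],[0,0,0],1],[[0.01,-0.002,-0.017],[0,0,0],1],[[0.014,-0.003,-0.026],[0,0,0],1],[[0.019,-0.004,-0.035],[0,0,0],1],[[0.024,-0.005,-0.043],[0,0,0],1],[[0.024,-0.005,-0.043],[0,0,0],1],[[0.024,-0.005,-0.043],[0,0,0],1]]'
python3 - <<'E'
from kin import *
plan2([43,41,39],2.275-np.pi,-8)
E
```

```text
clock: 20.5
position: [540.8, -88.8, 147.0]
ee_rot: [0.938, 0.266, 0.154, 0.16]
contact_force: [-6.2, 1.7, 7.2]
gripper_width: 0.2
grasp_force: 4.6
43 shift [0.008, -0.001, -0.013] turn [-0.0, 0.001, 0.0] [[0.11, 0.18, -0.9, 1.12, -0.29, 0.96]]
41 shift [0.017, -0.004, -0.03] turn [-0.0, 0.001, 0.0] [[0.1, 0.18, -0.9, 1.14, -0.28, 0.95]]
39 shift [0.027, -0.007, -0.048] turn [-0.0, 0.001, 0.0] [[0.09, 0.18, -0.91, 1.17, -0.28, 0.93]]
now h 44.53 off 0.12 axial F 9.4 [-6.2  1.7  7.2] t 20.5
```

Still sliding in at about 9 N, so I'll carry on to the hard stop.

```bash
python3 -m jog '[[[0.005,-0.001,-0.009],[0,0,0],1],[[0.01,-0.002,-0.017],[0,0,0],1],[[0.014,-0.003,-0.026],[0,0,0],1],[[0.014,-0.003,-0.026],[0,0,0],1],[[0.014,-0.003,-0.026],[0,0,0],1]]'
python3 - <<'E'
from top import *
plan2([41,39,37],2.275-np.pi,-8)
im=get_image("wrist");np.save("pics/w7.npy",im,allow_pickle=True);top(im)
E
```

```text
clock: 21.0
position: [541.9, -89.0, 146.8]
ee_rot: [0.938, 0.266, 0.155, 0.161]
contact_force: [-22.3, 7.1, 25.1]
gripper_width: -0.4
grasp_force: 16.4
41 shift [0.007, -0.001, -0.029] turn [0.0, 0.003, 0.0] [[0.1, 0.18, -0.9, 1.14, -0.28, 0.95]]
39 shift [0.017, -0.004, -0.046] turn [0.0, 0.003, 0.0] [[0.09, 0.18, -0.91, 1.17, -0.28, 0.93]]
37 shift [0.026, -0.007, -0.063] turn [0.0, 0.003, 0.0] [[0.08, 0.19, -0.91, 1.19, -0.27, 0.92]]
now h 43.83 off 0.81 axial F 33.4 [-22.3   7.1  25.1] t 21.0
top h 44.06 N 4510 rect ((-13.366776466369629, 14.32548999786377), (27.034440994262695, 35.08128356933594), 42.3475456237793) pca ang 2.248459
line 1485 [-15.53019561  18.57312116] 2.2672034806042576
mark 1554 [-40.66309624  48.15731917] 63.028682239480574 2.2720188608660283 f0 -0.006078235402805915
```

The hard stop is reached: force jumped to 33 N and the top dropped 8.0 mm. Retreating and verifying.

```bash
python3 -m jog '[[[-0.03,0.01,0.05],[0,0,0],1],[[-0.1,0.03,0.18],[0,0,0],1],[[-0.2,0.06,0.36],[0,0,0],1],[[-0.35,0.1,0.62],[0,0,0],1],[[-0.5,0.15,0.9],[0,0,0],1],[[-0.5,0.15,0.9],[0,0,0],1],[[-0.5,0.15,0.9],[0,0,0],1],[[-0.5,0.15,0.9],[0,0,0],1]]'
python3 - <<'E'
from top import *
im=get_image("wrist");top(im);cv2.imwrite("pics/w8.png",im["frame"][:,:,::-1])
E
```

```text
clock: 21.85
position: [492.0, -74.3, 232.6]
ee_rot: [0.938, 0.266, 0.152, 0.16]
contact_force: [-0.3, -0.5, -0.4]
gripper_width: -0.3
grasp_force: 0.0
top h 43.95 N 3238 rect ((0.04349040985107422, 0.3284034729003906), (21.940839767456055, 73.25292205810547), 39.952117919921875) pca ang 2.2700038
line 709 [-13.72904308  16.42746885] 2.266951468104463
mark 639 [-40.16593861  47.55244357] 62.245783106034395 2.2721856441988817 f0 0.019098306639024
```

View pics/w8.png

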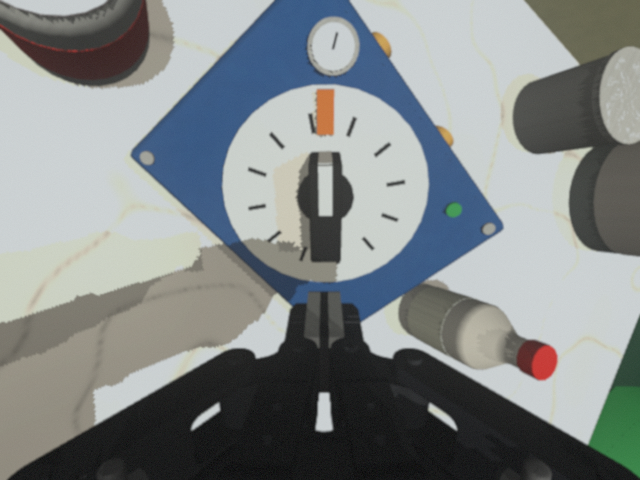

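The knob is home: its top is 8 mm lower. The pointer at (325,155) faces the marker at (325,112), 2.270 against 2.272 rad. The robot is clear and the tin and bottle in view are undisturbed, so I'm handing in.

```bash
python3 -c "from bench import *;print(job_done())"
```

```text
the job is handed in; nothing more can be done
None
```

I turned the knob clockwise in two grasps until its pointer faced the orange marker (2.270 against 2.272 rad), then pushed it fully home (8 mm) and handed the job in at about 22 s, with the robot clear and the tin, thinner and tape never touched.

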